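# Gauge the hand press: feel the lever firm up and mark its travel

### The arm

A 6-joint arm with a two-finger parallel gripper is mounted at the origin on the work surface. World frame = base frame: x ahead of the robot, y to its left, z up, the work surface at z = 0. Lengths are in m, angles in rad, forces in N, time in s.
With the tool pointing down it reaches from about 0.35 to 0.775 m from the base axis. Payload 7.3 kg.
Tool frame: the origin (TCP) lies at the centre of the arm's flange, where the gripper is bolted on; the fingertips stand 178 mm ahead of it and the grasp point (between the pads) lies 159 mm ahead of it (tip_extent is the distance from the TCP to the fingertips, in m); z points along the fingers, y is the line along which they close (so a half turn about z gives the same grasp; the last joint's range is limited). The gripper opens to 92 mm and grips with 3 to 60 N. Pads are 19 mm wide; open, the fingers measure 130 mm over their backs; the gripper's body (75 mm by 190 mm) begins 47 mm behind the grasp point.
Start: joints at [1.029, 0.342, 1.524, -0, 1.275, -0.146], TCP at [0.202, 0.484, 0.405] pointing down, gripper open.
Joint ranges: [-2.53, 2.53], [-0.77, 2.02], [0.04, 2.7], [-1, 4.14], [0.28, 2.66], [-3.11, 3.11]. Speed limits (rad/s): [2.57, 2.57, 3.14, 3.14, 3.14, 3.14].

### API

Orientations are given as [roll, pitch, yaw] about the fixed x, y, z axes, in that order (R = Rz(yaw) Ry(pitch) Rx(roll)).
In Python, from cell import * gives the robot as it stands.
- The arm moves only by the tool arm_command, never from a script. Its arguments are lists of equal length, an entry for each row: "xyz": the shift along the world's x, y, z in mm, a list of three; "spin": the turn about the world's z in degrees. In form: {"xyz": [[tx, ty, tz], ...], "spin": [spin, ...]}. A call has 1 to 20 rows; each row shifts and turns the commanded pose from where the row before left it; what a row does not reach is not made up. A row lasts 1/10 s, in which the tool goes at most 50 mm and 8.59 degrees, less where a joint would pass 70% of its speed; a pose out of reach is approached as far as the arm can. A call with a gripper value outside its range is refused whole. "jaw" is the opening, from -1 (shut) to 1 (fully open), set as the call begins (left out, the last holds). The fingers move at their own pace and stop on an object; "squeeze" is the grip in N (left out, the last holds). Time passes only in rows, so rows that do not move let the fingers close. It gives the time, the measured TCP pose, the force, the opening and the grip force at its end, in the units of the state.
- observe(): the state, without advancing time (a new reading comes with each control period).
- read_camera(name): name is "scene" or "top" or "wrist"; returns a dict with "img" (384x512x3 uint8, red, green, blue), "depth" (384x512 float32, m along the optical axis (not along the pixel's ray), 0 where there is no reading), "fx", "fy", "cx", "cy" (pixels), "world_from_camera" (4x4, takes a point from camera to world coordinates). Camera axes: x right, y up, looking along -z (the intrinsics and any distortion apply to the point x, -y, -z); pixel columns grow to the right and rows downward; lengths in m; the calibration is good to about 2 mm. The wrist camera is an equidistant fisheye: a pixel r from the principal point sees the ray r / f radians off the axis. A picture is of the moment at which its call begins.
- hand_in(): hands the job in; it is judged then, once.
The state is a dict: "time": time; "qpos": joint angles; "qvel": joint speeds; "joint_efforts": joint torques, N m; "tool_pos": TCP position; "tool_rot": TCP orientation; "contact_force": force on the tool from outside, world axes, zero at the start; "torque": the same for the moment, N m; "opening": finger opening in m; "grip_force": force on a finger pad.
Only numpy, scipy, OpenCV 4.12 (cv2) and the standard library are available. Lean on these libraries where they do the work, as an engineer would, in place of code of your own. Each camera call takes 0.05 s, during which the arm holds its last target. There are 200 camera calls.

### The job

Gauge the stack of leather in the saddle maker's hand press. Press the pad at the lever's free end down until the resistance firms up clearly, hold it pressed there at about 12 N for a second (never more than 20 N), and let the lever come back up; the tell-tale stays at the travel it reached. Then slide the marker along the scale until its nose stands level with the tell-tale's nose and let go, without touching the tell-tale or disturbing the hammer, the saddle or the jar.

Things in the scene. Friction and masses are not known exactly. Their poses are not given: they have to be found in the camera images.
- press: Grey and dark steel hand press fixed to the bench, base plate 260 x 200 x 12 mm; position and yaw vary. Origin on the bench, z up. The lever lies along the press's x at y = -45 mm, free end to -x, pivot at x = 90, z = 130 mm. Gauge deck: flat box at y = -3 to 97, x = -75 to 75 mm, top at z = 50 mm, white ticks every 10 mm along x; tell-tale and marker run on it along x.
- die_box: Dark steel box 85 x 50 mm on the press's base under the lever, centred at press x = -10, y = -45 mm, top 85 mm above the bench; origin at the centre of its underside. The lever's ram goes down through its top onto an unseen stack of leather, whose height differs every time.
- lever: Steel lever, 170 mm from its pivot (its origin) to the black pad at its free end; at rest it slopes up 0.35 rad to the pad. Pressing the pad takes about 3 N at first, rising to 6 N, until the ram meets the stack after 25 to 85 mm of pad travel; from there it firms up at about 3 N per mm. Let go, it springs back up. Over 20 N spoils the job.
- lever_pad (a point): Centre of the top face of the lever's pad (50 x 50 mm, 12 mm thick): the place to press, straight down. At rest about 197 mm above the bench, at press x = -67, y = -45 mm.
- tell_tale: Low aluminium block 10 x 16 mm, 16 mm high, on the deck at press y = 20 mm, with a 3 mm wide nose towards +y. The sinking lever pushes it along the press's +x, about 0.6 mm per mm of pad travel; it stays at the farthest place. The robot must not touch it. Origin: centre of its underside.
- tell_tale_point (a point): Tip of the tell-tale's nose (y = +22 mm, z = 6 mm from its origin). It starts at press x = -45 to -40 mm and is taken to x between about -35 and 10 mm.
- marker: Hand-set marker on the deck at press y = 70 mm: steel foot 26 x 26 x 8 mm, upright aluminium grip 16 mm along x, 20 mm along y, top 44 mm above the deck; a 3 mm wide nose points to the tell-tale (-y). Slides along press x from -55 to 55 mm with 2 N of friction and stays where left. Starts near the +x end. Origin: centre of its underside.
- marker_point (a point): Tip of the marker's nose (y = -28 mm, z = 6 mm from its origin). To be set to the same press x as the tip of the tell-tale's nose.
- marker_grip (a point): Where to grip the marker from above: on its upright grip, 12 mm below its top, 83 mm above the bench; close the fingers along the press's x (16 mm wide).
- hammer: Loose hammer lying on the bench on the press's -y side, about 0.2 m from its centre. Bystander.
- saddle: Loose black leather bicycle saddle, 260 mm long, 80 mm high, on a wooden block on the press's +y side, about 0.28 m from its centre. Bystander.
- rivet_jar: Loose metal jar of rivets, 56 mm across, 70 mm high, beyond the press on its +x side. Bystander.

How it is judged:
On the way, in this order (a step that is already met when the one before it is completed fails the run):
1. the lever is held pressed firmly onto the stack (ram force on the stack above 5 N, which is about 9 N on the pad) and still, for 0.4 s (contact force between lever and die_box above 5 N and angular speed of lever below 0.15 rad/s), for 0.4 s.
2. the lever is let go and back up (its pad within 6 mm of its rest height) (z of lever_pad in the frame of press above 0.191 m and contact force between lever and the fingers below 0.2 N), for 0.2 s.
At the end, for the whole second after the job is handed in: The lever is back up (pad within 6 mm of its rest height), the tell-tale is where the lever took it, and the marker, let go and at rest, has its nose within 4 mm of the tell-tale's nose along the scale (x of marker_point in the frame of tell_tale_point between -0.004 and 0.004 m and x of tell_tale_point in the frame of press above -0.038 m and z of lever_pad in the frame of press above 0.191 m and linear speed of marker below 0.01 m/s); the robot touches nothing.
It fails at once if more than 20 N on the lever (contact force between lever and the fingers above 20 N or contact force between lever and the arm above 20 N).
It fails at once if the robot touches the tell-tale (contact force between tell_tale and the fingers above 0.3 N or contact force between tell_tale and the arm above 0.3 N).
It fails at once if hammer, saddle or jar moved more than 15 mm (distance of any of hammer, saddle, rivet_jar from where it was at the start of the episode above 0.015 m).
It also fails if it takes over 67 s, if anything falls off the work surface, if the arm or the gripper's body presses on something with over 40 N, if the wrist force passes 120 N, or if a joint passes its speed limit or range.

## Working session

There is one attempt and no reset: what is moved stays moved. The work goes in short steps, Python scripts to look and compute and a tool call to move; the robot and the scene stay as the last step left them, time stands still between calls to the robot, and variables do not carry over. Pictures are saved under pics/ and viewed, at most 10 in all, crops included, and the job is handed in when it is done.

Besides the shell and the picture viewer there is one more tool, called after "Call:" as name([rows], argument=value, ...), one row to a line, values as JSON. arm_command: Moves the arm, as the interface text tells. Its arguments: {"type":"object","properties":{"xyz":{"type":"array","items":{"type":"array","items":{"type":"number"}}},"spin":{"type":"array","items":{"type":"number"}},"jaw":{"type":"number"},"squeeze":{"type":"number"}},"required":["xyz","spin"]}

```bash
ls; mkdir -p pics; cat > h.py <<'E'
from cell import *
import numpy as np, cv2
def cam(n):
    c=read_camera(n); return c
def pts(c):
    # world points per pixel from depth (pinhole)
    v,u=np.mgrid[0:384,0:512]; d=c["depth"]
    P=np.stack([(u-c["cx"])/c["fx"]*d,-(v-c["cy"])/c["fy"]*d,-d,np.ones_like(d)],-1)
    return (P@np.array(c["world_from_camera"]).T)[...,:3]
def save(c,n): cv2.imwrite(f"pics/{n}.png",c["img"][...,::-1])
E
python3 - <<'E'
from h import *
for n in("scene","top"):
    c=cam(n);save(c,n+"0");np.savez(n+"0.npz",**c)
    print(n,np.round(c["world_from_camera"],3).tolist(),c["fx"],c["cx"],c["cy"])
print(observe())
a=cv2.imread("pics/top0.png");cv2.imwrite("pics/top0b.png",cv2.resize(a,(768,576)))
E
```

```text
pics
scene [[-0.125, -0.592, 0.796, 1.566], [0.992, -0.055, 0.115, 0.217], [-0.024, 0.804, 0.595, 0.84], [0.0, 0.0, 0.0, 1.0]] 480.59300443303886 259.9780554615162 186.5436661781491
top [[0.018, 0.991, -0.131, 0.421], [-1.0, 0.016, -0.016, 0.085], [-0.014, 0.131, 0.991, 1.599], [0.0, 0.0, 0.0, 1.0]] 493.8796588898449 254.3898173374246 194.87585137750636
{'time': 0.1, 'qpos': array([ 1.02901961e+00,  3.42663298e-01,  1.52491083e+00,  1.85439227e-05,
        1.27541114e+00, -1.45988151e-01]), 'qvel': array([-0.00233477, -0.00127281, -0.00286192,  0.00075113,  0.00153783,
       -0.0010822 ]), 'joint_efforts': array([ 9.72886191e-04, -4.32004201e+01, -2.44694334e+01,  7.18441280e-02,
        5.27125492e-02, -3.74971717e-05]), 'tool_pos': array([0.20231713, 0.48432495, 0.40411269]), 'tool_rot': array([-3.14021743e+00, -2.20128776e-04,  2.74579852e+00]), 'contact_force': array([ 0.45975914,  0.19937552, -0.69434843]), 'torque': array([ 0.03411087, -0.01081141, -0.03656827]), 'grip_force': 0.0, 'opening': 0.09182686796116385}
```

View pics/top0.png

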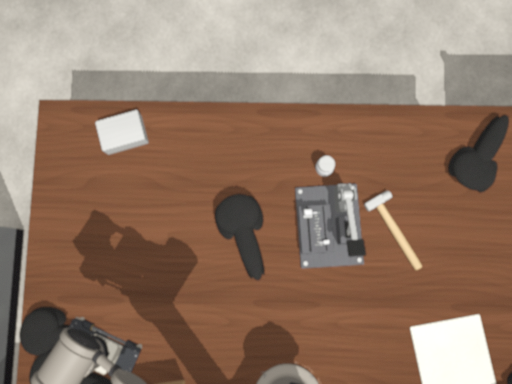

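View pics/scene0.png

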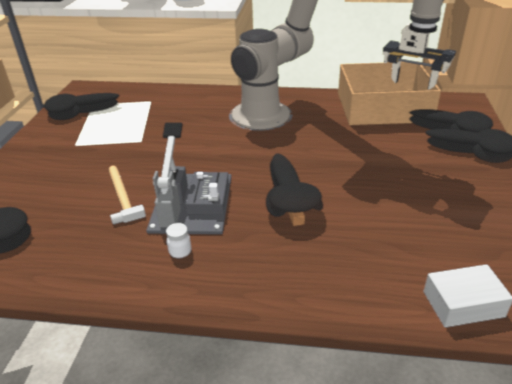

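Top view: the press is around (330,227), the black pad at (356,248), the jar at (325,165), the hammer at (395,230) and the saddle at (242,235). The press's +x points up in the image, towards world +x.

```bash
python3 - <<'E'
from h import *
c=dict(np.load("top0.npz"));P=pts(c)
box=np.zeros((384,512),bool);box[178:275,288:372]=1
Z=P[...,2]
print(np.histogram(Z[box],bins=np.arange(-.01,.24,.01)))
m=box&(Z>.006)
pad=box&(Z>.18)&(c["img"].max(-1)<60)
print("pad",pad.sum(),P[pad].mean(0),P[pad].min(0),P[pad].max(0))
k=box&(Z>.006)&(Z<.02)
pb=P[k][:,:2].astype(np.float32)
r=cv2.minAreaRect(pb*1000);print("base",r)
d=box&(Z>.045)&(Z<.056);n,l,s,ce=cv2.connectedComponentsWithStats(d.astype(np.uint8))
i=1+s[1:,4].argmax();print("deck",s[i],cv2.minAreaRect(P[l==i][:,:2].astype(np.float32)*1000))
im=c["img"][178:275,288:372,::-1];cv2.imwrite("pics/crop.png",cv2.resize(im,None,fx=6,fy=6,interpolation=2))
E
```

```text
(array([ 914, 2323, 1776,  187,   55,  449, 1052,   73,   51,  211,  213,
         57,   12,   12,   54,  108,  104,   58,   56,   58,  150,  138,
          4,    0]), array([-0.01,  0.  ,  0.01,  0.02,  0.03,  0.04,  0.05,  0.06,  0.07,
        0.08,  0.09,  0.1 ,  0.11,  0.12,  0.13,  0.14,  0.15,  0.16,
        0.17,  0.18,  0.19,  0.2 ,  0.21,  0.22,  0.23]))
pad 199 [ 0.46162102 -0.17863833  0.20000844] [ 0.44262326 -0.19955507  0.18929426] [ 0.48247319 -0.1574938   0.21377968]
base ((536.0797119140625, -133.48779296875), (310.2333679199219, 269.8661193847656), 0.6119001507759094)
deck [ 299  204   35   50 1242] ((523.8739013671875, -83.30242156982422), (149.714599609375, 100.41460418701172), 4.5547566413879395)
```

View pics/crop.png

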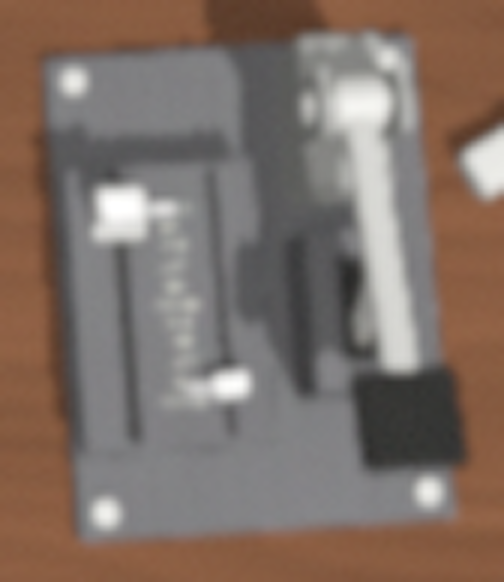

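The crop shows the marker at about (120,212), nose to its right; the tell-tale at about (230,384), nose to its left; the pad at (410,418); and bolts at the four corners. Next I fit the press frame from the bolts, deck and pad.

```bash
cat >> h.py <<'E'
def ray(c,u,v,z):
    T=np.array(c["world_from_camera"]);d=T[:3,:3]@np.array([(u-c["cx"])/c["fx"],-(v-c["cy"])/c["fy"],-1]);o=T[:3,3]
    return (o+d*(z-o[2])/d[2])[:2]
E
python3 - <<'E'
from h import *
c=dict(np.load("top0.npz"));g=lambda x,y,z:1000*ray(c,288+(x+.5)/6-.5,178+(y+.5)/6-.5,z)
b=[g(*p,.016) for p in((74,82),(106,514),(428,492),(388,58))]
for p in b:print(p.round(1))
o=np.mean(b,0);d=(b[0]-b[1])+(b[3]-b[2]);e=(b[0]-b[3])+(b[1]-b[2])
print("centre",o,np.linalg.norm(d)/2,np.linalg.norm(e)/2,"yaws",np.degrees(np.arctan2(d[1],d[0])),np.degrees(np.arctan2(-e[0],e[1])))
y=np.arctan2(d[1],d[0])
R=np.array([[np.cos(y),-np.sin(y)],[np.sin(y),np.cos(y)]])
for n,q in(("pad",g(410,418,.197)),("marker top",g(120,205,.094)),("tt top",g(231,384,.066)),("deckpt",np.array([523.9,-83.3]))):
    print(n,q.round(1),"press",(R.T@(q-o)).round(1))
E
```

```text
[644.3 -35.8]
[414.1 -54. ]
[ 428.6 -223.8]
[ 660.  -204.6]
centre [ 536.72966442 -129.54436303] 231.5550568618513 169.92001057597807 yaws 4.632271211325901 5.112426079325888
pad [ 462.  -180.4] press [-78.6 -44.6]
marker top [570.4 -53.6] press [39.7 73. ]
tt top [ 481.7 -113.5] press [-53.6  20.4]
deckpt [523.9 -83.3] press [-9.1 47.1]
```

Call:
arm_command([
  [20, -33, 1],
  [20, -33, 1],
  [20, -33, 1],
  [20, -33, 1],
  [20, -33, 1],
  [20, -33, 1],
  [20, -33, 1],
  [20, -33, 1],
  [20, -33, 1],
  [20, -33, 1],
  [6, -33, 1],
  [6, -33, 1],
  [6, -33, 1],
  [6, -33, 1],
  [6, -33, 1],
  [6, -33, 1],
  [6, -33, 1],
  [6, -33, 1],
  [6, -33, 1],
  [6, -33, 1],
], spin=[-3.13, -3.13, -3.13, -3.13, -3.13, -3.13, -3.13, -3.13, -3.13, -3.13, -3.13, -3.13, -3.13, -3.13, -3.13, -3.13, -3.13, -3.13, -3.13, -3.13], jaw=-1)

```text
time: 2.1
tool_pos: [0.4624, -0.177, 0.4245]
tool_rot: [-3.141, -0.0, 1.651]
contact_force: [-0.1, 0.5, -0.3]
opening: 0.0005
grip_force: 0.0
```

Call:
arm_command([
  [0, 0, 0],
  [0, 0, 0],
  [0, 0, 0],
], spin=[0, 0, 0])

```text
time: 2.4
tool_pos: [0.4622, -0.1748, 0.4245]
tool_rot: [-3.141, -0.001, 1.654]
contact_force: [0.1, 0.4, 1.1]
opening: 0.0003
grip_force: 0.0
```

Call:
arm_command([
  [0, -5, -10],
  [0, 0, -10],
  [0, 0, -10],
  [0, 0, -6],
  [0, 0, 0],
  [0, 0, 0],
], spin=[0, 0, 0, 0, 0, 0])

```text
time: 3.0
tool_pos: [0.4625, -0.1805, 0.3887]
tool_rot: [3.142, -0.0, 1.653]
contact_force: [0.1, -0.5, 0.1]
opening: 0.0004
grip_force: 0.0
```

```bash
python3 - <<'E'
from h import *
print({k:v for k,v in observe().items() if k in("tool_pos","contact_force","time")})
a=[]
for n in("scene","top"):
    c=cam(n);np.savez(n+"1.npz",**c);a.append(c["img"])
s=cv2.resize(a[0][110:240,130:250],(480,520),interpolation=2);t=cv2.resize(a[1][178:275,288:372],(300,346),interpolation=2)
o=np.zeros((520,780,3),np.uint8);o[:,:480]=s;o[:346,480:]=t
cv2.imwrite("pics/p1.png",o[...,::-1])
E
```

```text
{'time': 3.0, 'tool_pos': array([ 0.46249003, -0.18054081,  0.388682  ]), 'contact_force': array([ 0.14518009, -0.45163424,  0.05762738])}
```

View pics/p1.png

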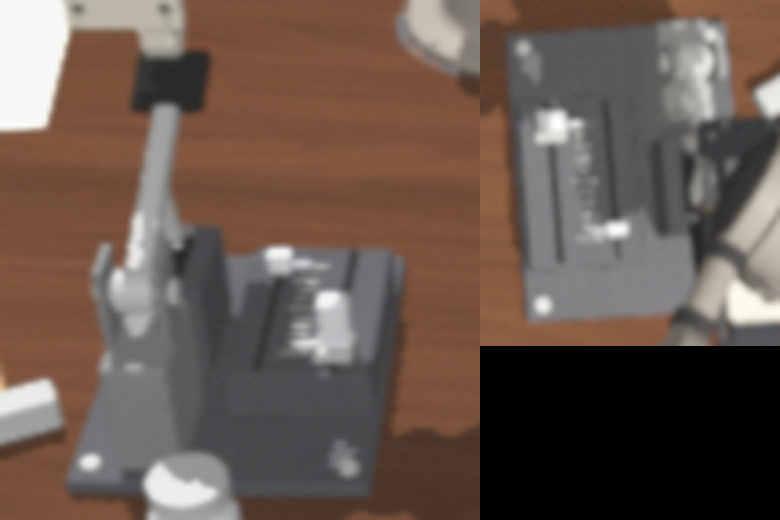

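The fingertips stand right over the pad (scene crop: tips at about (165,45), pad at (172,80)). I'm pressing now.

Call:
arm_command([
  [0, 0, -3],
  [0, 0, -3],
  [0, 0, -3],
  [0, 0, -3],
  [0, 0, -3],
  [0, 0, -3],
  [0, 0, -3],
  [0, 0, -3],
  [0, 0, -2],
  [0, 0, -2],
], spin=[0, 0, 0, 0, 0, 0, 0, 0, 0, 0])

```text
time: 4.1
tool_pos: [0.4624, -0.1806, 0.3606]
tool_rot: [-3.142, -0.0, 1.653]
contact_force: [-1.6, 0.7, 5.0]
opening: 0.0004
grip_force: 1.9
```

Call:
arm_command([
  [0, 0, -2],
  [0, 0, -2],
  [0, 0, -2],
  [0, 0, 0],
], spin=[0, 0, 0, 0])

```text
time: 4.5
tool_pos: [0.4624, -0.1806, 0.3545]
tool_rot: [-3.141, -0.0, 1.653]
contact_force: [-1.2, -1.2, 3.4]
opening: 0.0003
grip_force: 1.7
```

Call:
arm_command([
  [0, 0, -2],
  [0, 0, -2],
  [0, 0, 0],
], spin=[0, 0, 0])

```text
time: 4.8
tool_pos: [0.4624, -0.1806, 0.3505]
tool_rot: [-3.141, -0.0, 1.653]
contact_force: [-1.9, 0.3, 4.2]
opening: 0.0006
grip_force: 1.8
```

Call:
arm_command([
  [0, 0, -2],
  [0, 0, -2],
  [0, 0, 0],
], spin=[0, 0, 0])

```text
time: 5.1
tool_pos: [0.4623, -0.1806, 0.3464]
tool_rot: [-3.141, -0.0, 1.653]
contact_force: [-1.4, -0.8, 4.8]
opening: 0.0003
grip_force: 1.8
```

Call:
arm_command([
  [0, 0, -2],
  [0, 0, -2],
  [0, 0, 0],
], spin=[0, 0, 0])

```text
time: 5.4
tool_pos: [0.4624, -0.1806, 0.3425]
tool_rot: [-3.141, -0.0, 1.653]
contact_force: [-2.1, -0.7, 4.9]
opening: 0.0004
grip_force: 1.9
```

Call:
arm_command([
  [0, 0, -2],
  [0, 0, -2],
  [0, 0, 0],
], spin=[0, 0, 0])

```text
time: 5.7
tool_pos: [0.4623, -0.1806, 0.3384]
tool_rot: [-3.141, -0.0, 1.653]
contact_force: [-1.3, -0.2, 4.2]
opening: 0.0003
grip_force: 1.9
```

Call:
arm_command([
  [0, 0, -2],
  [0, 0, -2],
  [0, 0, 0],
], spin=[0, 0, 0])

```text
time: 6.0
tool_pos: [0.4623, -0.1806, 0.3345]
tool_rot: [-3.141, -0.0, 1.653]
contact_force: [-2.4, -1.3, 5.5]
opening: 0.0005
grip_force: 2.0
```

Call:
arm_command([
  [0, 0, -2],
  [0, 0, -2],
  [0, 0, 0],
], spin=[0, 0, 0])

```text
time: 6.3
tool_pos: [0.4624, -0.1806, 0.3306]
tool_rot: [-3.141, -0.0, 1.653]
contact_force: [-3.1, -0.2, 4.4]
opening: 0.0007
grip_force: 2.0
```

Call:
arm_command([
  [0, 0, -2],
  [0, 0, -2],
  [0, 0, 0],
], spin=[0, 0, 0])

```text
time: 6.6
tool_pos: [0.4623, -0.1806, 0.3269]
tool_rot: [-3.141, 0.0, 1.653]
contact_force: [-4.2, -1.0, 6.8]
opening: 0.0002
grip_force: 3.2
```

Call:
arm_command([
  [0, 0, -1],
  [0, 0, 0],
  [0, 0, 0],
], spin=[0, 0, 0])

```text
time: 6.9
tool_pos: [0.4622, -0.1806, 0.3263]
tool_rot: [-3.141, 0.0, 1.653]
contact_force: [-5.3, -0.8, 8.9]
opening: 0.0002
grip_force: 4.6
```

Call:
arm_command([
  [0, 0, -1],
  [0, 0, 0],
  [0, 0, 0],
], spin=[0, 0, 0])

```text
time: 7.2
tool_pos: [0.4621, -0.1806, 0.3256]
tool_rot: [-3.141, 0.0, 1.653]
contact_force: [-6.0, 0.4, 11.2]
opening: 0.0003
grip_force: 5.8
```

Call:
arm_command([
  [0, 0, -0.3],
  [0, 0, 0],
  [0, 0, 0],
  [0, 0, 0],
  [0, 0, 0],
  [0, 0, 0],
  [0, 0, 0],
  [0, 0, 0],
  [0, 0, 0],
  [0, 0, 0],
  [0, 0, 0],
], spin=[0, 0, 0, 0, 0, 0, 0, 0, 0, 0, 0])

```text
time: 8.3
tool_pos: [0.4621, -0.1806, 0.3254]
tool_rot: [-3.142, 0.001, 1.653]
contact_force: [-5.5, 0.1, 13.3]
opening: 0.0006
grip_force: 6.4
```

Held firmly at about 12–13 N for a second. Now I release slowly.

Call:
arm_command([
  [0, 0, 2],
  [0, 0, 4],
  [0, 0, 5],
  [0, 0, 5],
  [0, 0, 5],
  [0, 0, 5],
  [0, 0, 5],
  [0, 0, 5],
  [0, 0, 5],
  [0, 0, 5],
  [0, 0, 5],
  [0, 0, 5],
  [0, 0, 5],
  [0, 0, 10],
  [0, 0, 20],
  [0, 0, 20],
  [0, 0, 20],
  [0, 0, 10],
  [0, 0, 0],
  [0, 0, 0],
], spin=[0, 0, 0, 0, 0, 0, 0, 0, 0, 0, 0, 0, 0, 0, 0, 0, 0, 0, 0, 0])

```text
time: 10.3
tool_pos: [0.4622, -0.1805, 0.4648]
tool_rot: [-3.141, -0.001, 1.653]
contact_force: [0.4, 0.6, -0.2]
opening: 0.0007
grip_force: 0.0
```

```bash
python3 - <<'E'
from h import *
print(observe()["tool_pos"])
a=[]
for n in("scene","top"):
    c=cam(n);np.savez(n+"2.npz",**c);a.append(c["img"])
s=cv2.resize(a[0][110:240,130:250],(480,520),interpolation=2);t=cv2.resize(a[1][205:261,294:334],(300,420),interpolation=2)
o=np.zeros((520,780,3),np.uint8);o[:,:480]=s;o[:420,480:]=t
cv2.imwrite("pics/p2.png",o[...,::-1])
E
```

```text
[ 0.46223112 -0.18051476  0.46477719]
```

View pics/p2.png

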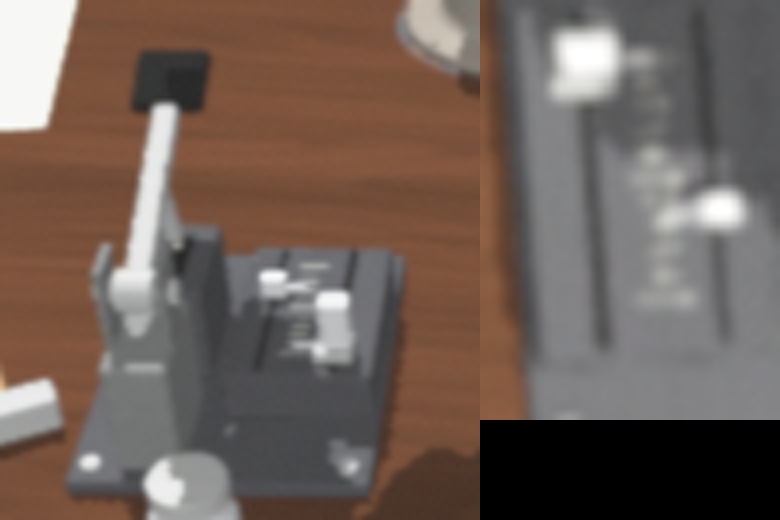

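The lever is back up and the tell-tale has moved on (top crop: nose at about (668,217); marker nose at about (645,57)). I move over the marker and look with the wrist camera.

Call:
arm_command([
  [14, 15, -3],
  [14, 15, -3],
  [14, 15, -3],
  [14, 15, -3],
  [14, 15, -3],
  [14, 15, -3],
  [14, 15, -3],
  [10, 20, -3],
  [0, 0, 0],
  [0, 0, 0],
  [0, 0, 0],
  [0, 0, 0],
], spin=[0, 0, 0, 0, 0, 0, 0, 0, 0, 0, 0, 0], jaw=0, squeeze=10)

```text
time: 11.6
tool_pos: [0.5701, -0.0563, 0.4415]
tool_rot: [3.142, 0.0, 1.652]
contact_force: [-0.2, 1.0, 1.5]
opening: 0.0458
grip_force: 0.0
```

```bash
python3 - <<'E'
from h import *
c=cam("wrist");np.savez("w0.npz",**c);print(observe()["tool_pos"],np.round(c["world_from_camera"],3).tolist(),c["fx"],c["cx"],c["cy"])
cv2.imwrite("pics/w0.png",cv2.resize(c["img"][...,::-1],(768,576),interpolation=2))
E
```

```text
[ 0.57011118 -0.05628302  0.44160579] [[0.997, -0.077, -0.024, 0.563], [0.081, 0.95, 0.301, 0.026], [-0.0, -0.302, 0.953, 0.422], [0.0, 0.0, 0.0, 1.0]] 297.3186396354542 256.8796356786349 192.3291886058446
```

View pics/w0.png

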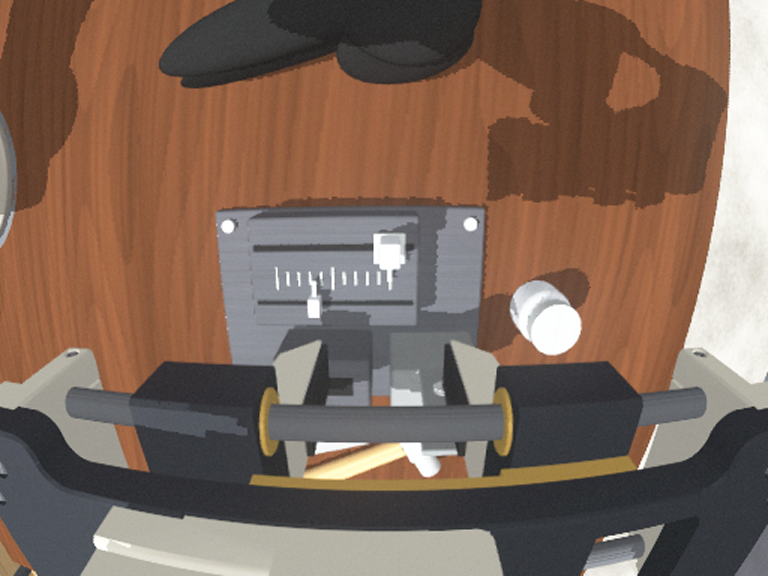

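The wrist view shows the whole scale: tell-tale nose tip at about (314,281), marker nose tip at about (390,289). I rectify it onto the nose plane (z = 56 mm) in press axes to measure.

```bash
cat >> h.py <<'E'
O=np.array([.5274,-.1303]);YAW=np.radians(4.7)
R2=np.array([[np.cos(YAW),-np.sin(YAW)],[np.sin(YAW),np.cos(YAW)]])
def wpix(c,P):  # world points -> fisheye pixel
    T=np.array(c["world_from_camera"]);q=(P-T[:3,3])@T[:3,:3]
    x,y,z=q[...,0],-q[...,1],-q[...,2];h=np.hypot(x,y);th=np.arctan2(h,z)
    return c["cx"]+c["fx"]*th*x/h,c["cy"]+c["fy"]*th*y/h
def rect(c,z,x0=-.09,x1=.09,y0=-.01,y1=.11,s=.00025):
    X,Y=np.meshgrid(np.arange(x0,x1,s),np.arange(y1,y0,-s))
    W=np.stack([X,Y],-1)@R2.T+O
    u,v=wpix(c,np.dstack([W,np.full(X.shape,z)]))
    return cv2.remap(c["img"],u.astype(np.float32),v.astype(np.float32),cv2.INTER_CUBIC)
E
python3 - <<'E'
from h import *
c=dict(np.load("w0.npz"));im=rect(c,.056)
cv2.imwrite("pics/r0.png",im[...,::-1]);print(im.shape)
g=im.mean(-1)
for n,ylo,yhi in(("tt nose",.032,.038),("marker nose",.046,.054)):
    a,b=[int((.11-y)/.00025) for y in(yhi,ylo)]
    p=g[a:b].mean(0);idx=np.where(p>.6*p.max()+.4*np.median(p))[0]
    print(n,np.round((-.09+idx*.00025)*1000,1).tolist())
E
```

```text
(480, 720, 3)
tt nose [-16.8, -16.5, -16.2, -16.0, -15.8, -15.5, -15.2, -15.0, -14.8, -14.5, -14.2, -14.0, -13.7, -13.5, -13.2]
marker nose [-48.0, -47.7, -47.5, -47.2, -47.0, -46.7, -38.2, -38.0, -37.8, -37.5, -37.2, -37.0, -36.8, -36.5, -28.2, -28.0, -27.7, -27.5, -27.2, -27.0, -18.5, -18.2, -18.0, -17.8, -17.5, -17.2, -8.7, -8.5, -8.2, -8.0, -7.7, -7.5, -7.2, 1.3, 1.5, 1.8, 2.0, 2.3, 2.5, 2.8, 3.0, 3.3, 10.8, 11.0, 11.3, 11.5, 11.8, 12.0, 12.3, 12.5, 20.8, 21.0, 21.3, 21.5, 21.8, 22.0, 22.3, 31.0, 31.2, 31.5, 31.8, 32.0, 32.2, 32.5, 41.0, 41.3, 41.5, 41.8, 42.0, 42.3, 48.8, 49.0, 49.3, 49.5, 49.8, 50.0, 50.3, 50.5, 50.8, 51.0, 51.3, 51.5, 51.8, 52.0, 52.3]
```

View pics/r0.png

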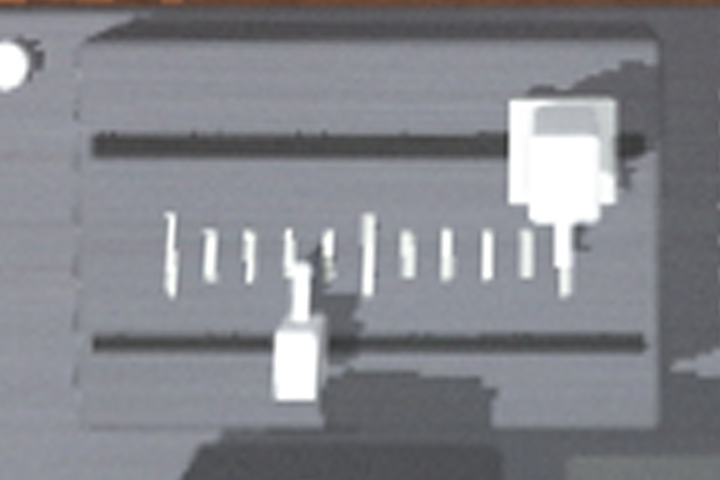

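Measured in the same plane: tell-tale nose at x = -15.1 and marker nose at 50.3, so the marker must go 65.4 mm along press -x. The foot measures 27 mm and the ticks 9.9 mm apart, so the scale is consistent. Now I descend to grip.

Call:
arm_command([
  [1, 2.5, -20],
  [0, 0, -20],
  [0, 0, -20],
  [0, 0, -20],
  [0, 0, -20],
  [0, 0, -20],
  [0, 0, -20],
  [0, 0, -20],
  [0, 0, -15],
  [0, 0, -15],
  [0, 0, -9],
  [0, 0, 0],
  [0, 0, 0],
], spin=[0, 0, 0, 0, 0, 0, 0, 0, 0, 0, 0, 0, 0])

```text
time: 12.95
tool_pos: [0.5716, -0.0533, 0.2429]
tool_rot: [3.141, 0.0, 1.653]
contact_force: [-0.7, 1.5, 0.2]
opening: 0.0461
grip_force: 0.0
```

Call:
arm_command([
  [0, 0, 0],
  [0, 0, 0],
  [0, 0, 0],
  [0, 0, 0],
  [0, 0, 0],
  [0, 0, 0],
  [0, 0, 0],
  [0, 0, 0],
], spin=[0, 0, 0, 0, 0, 0, 0, 0], jaw=-1, squeeze=10)

```text
time: 13.75
tool_pos: [0.5716, -0.0531, 0.2428]
tool_rot: [3.141, 0.0, 1.653]
contact_force: [1.0, 0.6, 3.0]
opening: 0.0161
grip_force: 10.0
```

```bash
python3 - <<'E'
from h import *
c=cam("wrist");np.savez("w1.npz",**c);print(observe()["tool_pos"])
im=rect(c,.056);cv2.imwrite("pics/r1.png",im[...,::-1])
E
```

```text
[ 0.57158217 -0.05307039  0.24275075]
```

View pics/r1.png

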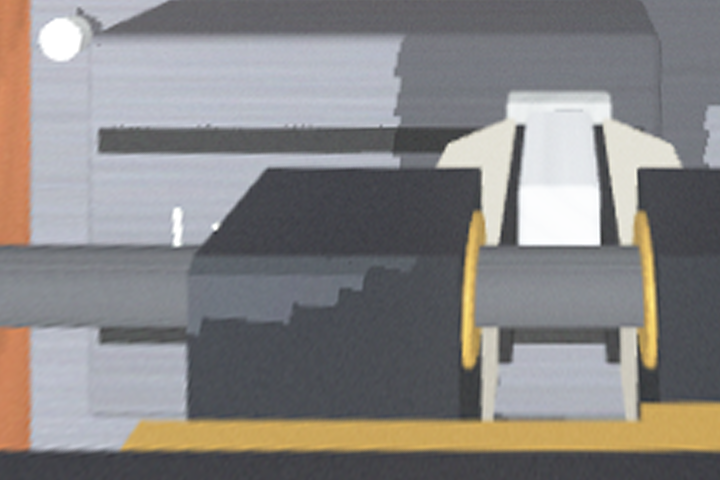

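The marker is gripped at an opening of 16.1 mm. I slide it 65 mm along press -x.

Call:
arm_command([
  [-5, -0.4, 0],
  [-5, -0.4, 0],
  [-5, -0.4, 0],
  [-5, -0.4, 0],
  [-5, -0.4, 0],
  [-5, -0.4, 0],
  [-5, -0.4, 0],
  [-5, -0.4, 0],
  [-5, -0.4, 0],
  [-5, -0.4, 0],
  [-5, -0.4, 0],
  [-5, -0.4, 0],
  [-4.5, -0.4, 0],
  [0, 0, 0],
  [0, 0, 0],
  [0, 0, 0],
], spin=[0, 0, 0, 0, 0, 0, 0, 0, 0, 0, 0, 0, 0, 0, 0, 0])

```text
time: 15.4
tool_pos: [0.5062, -0.0585, 0.2427]
tool_rot: [-3.14, 0.0, 1.653]
contact_force: [-1.3, -1.0, 7.4]
opening: 0.0162
grip_force: 10.0
```

Call:
arm_command([
  [0, 0, 0],
  [0, 0, 0],
  [0, 0, 0],
  [0, 0, 0],
  [0, 0, 0],
  [0, 0, 0],
], spin=[0, 0, 0, 0, 0, 0], jaw=0)

```text
time: 16.0
tool_pos: [0.5068, -0.0583, 0.2423]
tool_rot: [-3.141, -0.0, 1.653]
contact_force: [-0.7, -0.2, -0.6]
opening: 0.0458
grip_force: 0.0
```

Call:
arm_command([
  [0, 0, 5],
  [0, 0, 20],
  [0, 0, 20],
  [0, 0, 20],
  [0, 0, 20],
  [0, 0, 20],
  [0, 0, 20],
  [0, 0, 20],
  [0, 0, 20],
  [0, 0, 20],
  [0, 0, 10],
  [0, 0, 0],
  [0, 0, 0],
  [0, 0, 0],
], spin=[0, 0, 0, 0, 0, 0, 0, 0, 0, 0, 0, 0, 0, 0])

```text
time: 17.4
tool_pos: [0.5067, -0.0582, 0.4363]
tool_rot: [-3.14, -0.001, 1.653]
contact_force: [0.9, 0.0, 0.0]
opening: 0.046
grip_force: 0.0
```

```bash
python3 - <<'E'
from h import *
c=cam("wrist");np.savez("w2.npz",**c);print(observe()["tool_pos"])
im=rect(c,.056);cv2.imwrite("pics/r2.png",im[...,::-1])
E
```

```text
[ 0.50676816 -0.05826977  0.43636712]
```

View pics/r2.png

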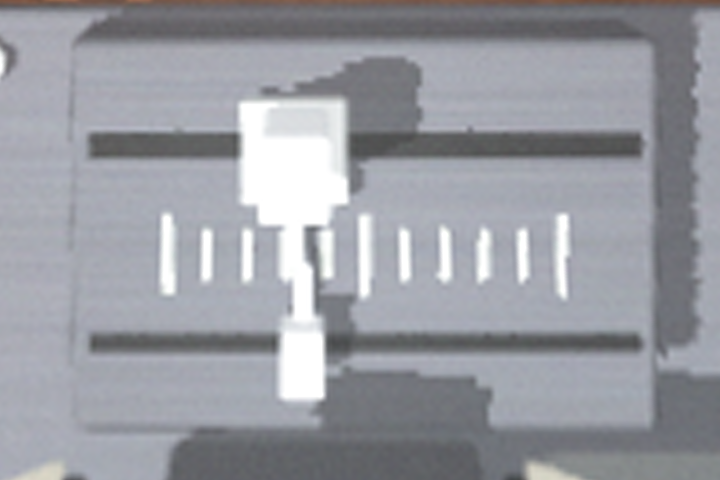

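The marker is released; its nose (about px 296) and the tell-tale's (about px 302) nearly line up. I check this numerically.

```bash
python3 - <<'E'
from h import *
for f in("w0","w2"):
    g=rect(dict(np.load(f+".npz")),.056).mean(-1)
    for r in range(216,320,6):
        p=g[r:r+4].mean(0); a,b=(255,345) if f=="w2" or r>262 else (520,600)
        i=np.where(p[a:b]>205)[0]+a
        print(f,r,[(s[0],s[-1]) for s in np.split(i,np.where(np.diff(i)>1)[0]+1) if len(s)])
E
```

```text
w0 216 [(np.int64(530), np.int64(597))]
w0 222 [(np.int64(538), np.int64(547)), (np.int64(552), np.int64(573))]
w0 228 [(np.int64(555), np.int64(570))]
w0 234 [(np.int64(522), np.int64(530)), (np.int64(555), np.int64(569))]
w0 240 [(np.int64(522), np.int64(531)), (np.int64(555), np.int64(569))]
w0 246 [(np.int64(522), np.int64(531)), (np.int64(555), np.int64(569))]
w0 252 [(np.int64(522), np.int64(531)), (np.int64(555), np.int64(571))]
w0 258 [(np.int64(522), np.int64(531)), (np.int64(555), np.int64(571))]
w0 264 [(np.int64(285), np.int64(307))]
w0 270 [(np.int64(286), np.int64(309))]
w0 276 [(np.int64(290), np.int64(308))]
w0 282 [(np.int64(293), np.int64(308))]
w0 288 [(np.int64(293), np.int64(308))]
w0 294 [(np.int64(293), np.int64(308))]
w0 300 [(np.int64(293), np.int64(307))]
w0 306 [(np.int64(292), np.int64(307))]
w0 312 [(np.int64(291), np.int64(308))]
w0 318 [(np.int64(290), np.int64(308))]
w2 216 [(np.int64(257), np.int64(331))]
w2 222 [(np.int64(259), np.int64(328))]
w2 228 [(np.int64(282), np.int64(302)), (np.int64(323), np.int64(331))]
w2 234 [(np.int64(279), np.int64(303)), (np.int64(319), np.int64(333))]
w2 240 [(np.int64(279), np.int64(303)), (np.int64(320), np.int64(332))]
w2 246 [(np.int64(279), np.int64(303)), (np.int64(320), np.int64(333))]
w2 252 [(np.int64(279), np.int64(303)), (np.int64(321), np.int64(332))]
w2 258 [(np.int64(279), np.int64(304)), (np.int64(322), np.int64(332))]
w2 264 [(np.int64(279), np.int64(309)), (np.int64(322), np.int64(333))]
w2 270 [(np.int64(279), np.int64(312)), (np.int64(322), np.int64(333))]
w2 276 [(np.int64(281), np.int64(312)), (np.int64(324), np.int64(331))]
w2 282 [(np.int64(292), np.int64(312))]
w2 288 [(np.int64(293), np.int64(312))]
w2 294 [(np.int64(293), np.int64(312))]
w2 300 [(np.int64(293), np.int64(312))]
w2 306 [(np.int64(293), np.int64(312))]
w2 312 [(np.int64(292), np.int64(313))]
w2 318 [(np.int64(282), np.int64(319))]
```

The right edges of the noses put the marker about 2 mm too far towards -x. That is inside tolerance, but a re-grip offset by 2 mm centres it cheaply.

Call:
arm_command([
  [1.6, 0.1, -20],
  [0, 0, -20],
  [0, 0, -20],
  [0, 0, -20],
  [0, 0, -20],
  [0, 0, -20],
  [0, 0, -20],
  [0, 0, -20],
  [0, 0, -15],
  [0, 0, -15],
  [0, 0, -4],
  [0, 0, 0],
  [0, 0, 0],
  [0, 0, 0],
], spin=[0, 0, 0, 0, 0, 0, 0, 0, 0, 0, 0, 0, 0, 0])

```text
time: 18.85
tool_pos: [0.5087, -0.0582, 0.2442]
tool_rot: [3.14, 0.0, 1.653]
contact_force: [0.2, 0.2, -0.5]
opening: 0.046
grip_force: 0.0
```

Call:
arm_command([
  [0, 0, 0],
  [0, 0, 0],
  [0, 0, 0],
  [0, 0, 0],
  [0, 0, 0],
  [0, 0, 0],
  [0, 0, 0],
  [0, 0, 0],
], spin=[0, 0, 0, 0, 0, 0, 0, 0], jaw=-1)

```text
time: 19.65
tool_pos: [0.5084, -0.0582, 0.2435]
tool_rot: [-3.141, -0.0, 1.653]
contact_force: [-2.3, -0.4, 2.9]
opening: 0.0156
grip_force: 10.0
```

Call:
arm_command([
  [0, 0, 0],
  [0, 0, 0],
  [0, 0, 0],
  [0, 0, 0],
  [0, 0, 0],
  [0, 0, 0],
], spin=[0, 0, 0, 0, 0, 0], jaw=0)

```text
time: 20.25
tool_pos: [0.5085, -0.0582, 0.2434]
tool_rot: [3.141, 0.0, 1.653]
contact_force: [-0.5, -1.2, -0.2]
opening: 0.0456
grip_force: 0.0
```

Call:
arm_command([
  [0, 0, 5],
  [0, 0, 20],
  [0, 0, 20],
  [0, 0, 20],
  [0, 0, 20],
  [0, 0, 20],
  [0, 0, 20],
  [0, 0, 20],
  [0, 0, 20],
  [0, 0, 20],
  [0, 0, 10],
  [0, 0, 0],
  [0, 0, 0],
  [0, 0, 0],
], spin=[0, 0, 0, 0, 0, 0, 0, 0, 0, 0, 0, 0, 0, 0])

```text
time: 21.65
tool_pos: [0.5083, -0.0581, 0.4373]
tool_rot: [-3.14, -0.001, 1.653]
contact_force: [0.2, -0.4, 1.0]
opening: 0.0463
grip_force: 0.0
```

```bash
python3 - <<'E'
from h import *
c=cam("wrist");print(observe()["tool_pos"])
im=rect(c,.056);cv2.imwrite("pics/r3.png",im[...,::-1]);g=im.mean(-1)
for r in range(216,320,12):
    i=np.where(g[r:r+4].mean(0)[255:345]>205)[0]+255
    print(r,[(int(s[0]),int(s[-1])) for s in np.split(i,np.where(np.diff(i)>1)[0]+1) if len(s)])
c=cam("scene");P=pts(c);m=(P[...,2]>.17)&(P[...,2]<.23)&(c["img"].max(-1)<60)&(abs(P[...,0]-.462)<.05)&(abs(P[...,1]+.18)<.05)
print("pad",m.sum(),P[m].mean(0))
E
```

```text
[ 0.50838296 -0.05816221  0.43735277]
216 [(269, 340)]
228 [(282, 287), (294, 313)]
240 [(279, 313), (321, 332)]
252 [(279, 313), (321, 331)]
264 [(279, 313), (322, 332)]
276 [(279, 311), (321, 329)]
288 [(294, 311)]
300 [(294, 311)]
312 [(293, 315)]
pad 192 [ 0.46856731 -0.1762136   0.19603812]
```

View pics/r3.png

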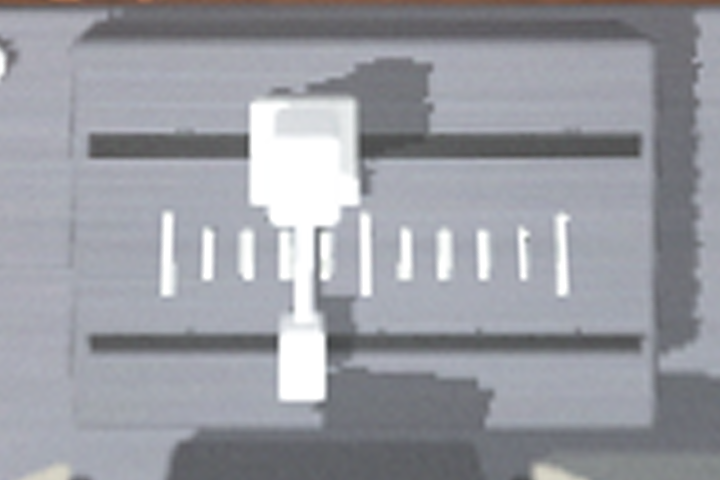

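The noses now form one line (marker px 294–313, tell-tale 294–311, well under 1 mm apart). The lever's pad is at its rest height.

```bash
python3 -c "
from cell import *
print(hand_in())"
```

```text
the job is handed in; nothing more can be done
None
```

I pressed the stack and held it at about 12–13 N, then let the lever come back up; in the last wrist picture the marker's nose is within 1 mm of the tell-tale's, and the job is handed in, with no verdict returned.

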